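Lay in the heel block and show the bench camera the heel mark in the inspection mirror

ROBOT

A 6-joint arm with a two-finger parallel gripper is mounted at the origin on the work surface. World frame = base frame: x ahead of the robot, y to its left, z up, the work surface at z = 0. Lengths are in m, angles in rad, forces in N, time in s.
With the tool pointing down it reaches from about 0.35 to 0.975 m from the base axis. Payload 17.4 kg.
Tool frame: the origin (TCP) lies between the finger pads; the fingertips stand 19 mm ahead of it and the grasp point (between the pads) is the TCP; z points along the fingers, y is the line along which they close (so a half turn about z gives the same grasp; the last joint's range is limited). The gripper opens to 85 mm and grips with 20 to 120 N. Pads are 22 mm wide; open, the fingers measure 114 mm over their backs; the gripper's body (76 mm by 85 mm) begins 54 mm behind the grasp point. The pads swing forward as they close: fully open they stand 13 mm farther back than shut.
Start: joints at [1.071, 0.116, 1.442, -0, 1.584, -0.038], TCP at [0.301, 0.604, 0.25] pointing down, gripper open.
Joint ranges: [-2.83, 2.83], [-0.83, 2.19], [0.07, 2.5], [-1.14, 4.28], [0.01, 3], [-2.97, 2.97]. Speed limits (rad/s): [1.89, 1.89, 2.22, 3.14, 3.14, 3.14].

INTERFACE

Orientations are given as a unit quaternion [w, x, y, z].
In Python, from rig import manip gives the robot as it stands. Calls block until the motion is done:
- manip.goto(position, orientation): joint-space move of the TCP to a pose.
- manip.move_linear(position, rot=None, feed=0.15, guard=None): straight line of the TCP; rot=None keeps the orientation; feed is the mean speed in m/s. With guard (N) it stops when the force on the tool has changed by that much, and returns True; else False.
- manip.set_joints(angles): joint-space move.
- manip.gripper_to(opening, strength=None): finger opening in m; strength is the grip in N (None keeps the last); returns when the fingers have stopped.
- manip.dwell(seconds).
- manip.inverse_kinematics(position, orientation): joint angles nearest the present ones, or None.
- manip.read_state(): the state.
- manip.grab_frame(name): name is "side" or "top"; returns a dict with "pixels" (480x640x3 uint8, blue, green, red), "camera_matrix" (3x3 intrinsics, pixels), "view" (4x4, takes a point from world to camera coordinates). Camera axes: x right, y down, z forward; pixel columns grow to the right and rows downward; lengths in m; the calibration is good to about 2 mm. A picture is of the moment at which its call begins. There is no depth.
A pose or a line that the arm cannot do raises manip.Unreachable and nothing moves.
- manip.hand_in(): hands the job in; it is judged then, once.
Trained networks look in a picture, given as the dict that the camera call returned (one of the last four; its "shot" number tells which), for a name from the list of things; names that differ only in an ending like _2 or _b are one class to them, and where a whole thing is asked for, a point or a joint stands for the part that bears it (a point fixed in the world has none). Each returns a list of dicts, best first, with "p" (0 to 1); they miss things now and then, are a little off and sometimes report something else, mostly with a low value. They report only what shows in the picture. A call takes as long as a camera call. They do not tell look-alikes from the thing itself.
- manip.boxes_of(thing, picture): "rect" ([left, top, right, bottom] in pixels, round what is visible of it).
- manip.outline_of(thing, picture): "pixels" (480x640 bool, what is visible of it) and "rect" ([left, top, right, bottom] in pixels, round what is visible of it).
The state is a dict: "time_s": time; "joints": joint angles; "qd": joint speeds; "effort": joint torques, N m; "eef_pos": TCP position; "ee_rot": TCP orientation; "wrist_force": force on the tool from outside, world axes, zero at the start; "ft_torque": the same for the moment, N m; "grip_width": finger opening in m; "gripper_force": force on a finger pad.
Only numpy, scipy, OpenCV 4.12 (cv2) and the standard library are available. Lean on these libraries where they do the work, as an engineer would, in place of code of your own. Each camera call takes 0.05 s, during which the arm holds its last target. There are 200 camera calls.

TASK

Lay the honey-coloured rubber heel block into the pocket in the heel of the upturned shoe, tread side up and straight edge towards the toe, so that it lies flat and fully down in the pocket, and let go of it. Then take the blue-handled inspection mirror by its grip and hold it about 9 cm straight behind the red mark on the back of the heel, level with the mark, angled so that the bench camera's lens sees the mark in the middle of the glass. Lay the block in without dropping it, keep the mirror off the shoe and its stand, leave the other things on the bench where they are, and finish while holding the mirror steady in that place, clear of everything but the gripper.

Things in the scene. Friction and masses are not known exactly. Their poses are not given: they have to be found in the camera images.
- heel_block: Honey-coloured D-shaped rubber block: 58 mm long (own x), 54 wide (own y), 14 thick, 50 g. Origin: centre of the pale underside. +x points to the straight edge (x = +29 mm), the -x end is round (radius 27); +z out of the ribbed tread. Starts flat on the bench, tread up. Grip it across the width, mid-length, by its upper 7 mm: the lower 5 mm go into the pocket.
- pocket (a point): Centre of the level, pale floor of the D-shaped pocket in the black heel, 145 mm above the bench. Floor 62 by 58 mm (2 mm clearance all round the block), 5 mm deep, walls flaring 2.5 mm outwards to the mouth; a seated block stands 9 mm proud of the rim. Axes as the stand: +y points to the toe (the block's +x must point this way), the round end is at -y.
- mark (a point): Middle of the red stripe, 7 mm wide, down the back of the black heel and over its rim; 134 mm above the bench, 16 mm below the rim, 35 mm behind the pocket's centre. Axes as the stand: the mark faces along -y, away from the toe ('behind'); x is sideways, z up.
- lens (a point): Centre of the front glass of the black bench camera on the aluminium column beside the shoe's toe, 360 mm above the bench; it looks down over the heel to the space behind. From the mark it lies 70 mm to the stand's +x, 255 mm to +y and 226 mm up.
- sight_point (a point): Aiming point in the empty air above the heel, on the straight line from the mark to the lens, 0.177 of the way from the mark. A mirror whose centre is 90 mm straight behind the mark shows the mark in its middle to the lens when its glass faces straight at this point.
- stand: Fixed stand: plywood board 190 x 345 x 18 mm, green jack carrying the dark brown shoe sole up (280 mm long, up to 105 wide, heel at -y, toe at +y, sole about 150 mm up), camera on a column 433 mm high at x = 95, y = 222 mm. Origin: on the bench, 55 mm from the mark towards the toe, under the shoe's middle line. +y from heel to toe, +z up.
- mirror: Inspection mirror, 90 g, lying on the bench. Blue grip 100 mm long (own x), 16 wide (own y), 20 high, centred over the origin (on its underside); a thin steel stem joins it rigidly to a round glass, 48 mm across (52 with frame). Balance point 20 to 30 mm from mid-grip towards the glass. +x points from grip to glass, +z up as it lies.
- mirror_grip (a point): Middle of the blue grip, 10 mm above its underside: pinch here across the 16 mm width (own y) from above.
- mirror_face (a point): Centre of the mirror's round glass, 125 mm along the mirror's x from mid-grip and 22.5 mm above the underside. Own +z is the outward normal of the reflecting side: as the mirror lies, it looks to the mirror's +y side and 40 degrees up; own x is parallel to the grip.
- hammer: Hammer lying on the right of the bench; leave alone.
- cement_jar: Cement jar with red cap, 68 mm across, 85 mm high; leave alone.
- thread_spool: Wooden thread spool, 48 mm across, 60 mm high; leave alone.
- tack_tin: Open round aluminium tin of tacks, 72 mm across, 30 mm high; leave alone.
- shears: Shears lying flat, black handles, about 220 mm long; leave alone.
- second_shoe: The pair's other shoe, oxblood, standing on its sole on the left, 280 mm long, about 110 mm high; leave alone.
- brush: Brush lying on the left; leave alone.
Not all that is in view belongs to the job. Leave any purple look-alike of the mirror alone. Of the things that look like the heel_block, take the one that is farthest to the robot's left at the start.

How it is judged:
By the outcome, as a careful person would: the job done as asked, in the order asked, and still so for the second after the job is handed in, while the arm keeps its last pose, push and grip.
It also fails if it takes over 54 s, if anything falls off the work surface, if the arm or the gripper's body presses on something with over 40 N, if the wrist force passes 120 N, or if a joint passes its speed limit or range.

## Working session

There is one attempt and no reset: what is moved stays moved. The work goes in short steps, each a Python script; the robot and the scene stay as the last script left them, time stands still between calls to the robot, and variables do not carry over. Pictures are saved under pics/ and viewed, at most 10 in all, crops included, and the job is handed in when it is done.

```bash
mkdir -p pics; ls; cat > t.py <<'E'
E
python3 - <<'E'
from rig import manip
import cv2,numpy as np
for n in("side","top"):
    f=manip.grab_frame(n)
    cv2.imwrite(f"pics/{n}0.png",f["pixels"])
    print(n,f["camera_matrix"].tolist(),np.round(f["view"],4).tolist())
    for t in("heel_block","mirror","stand","mirror_grip","mirror_face","pocket","mark","lens","hammer","second_shoe","thread_spool"):
        try:print(t,[(np.round(b["rect"]).tolist(),round(b["p"],2)) for b in manip.boxes_of(t,f)][:5])
        except Exception as e:print(t,repr(e))
print(manip.read_state())
E
```

```text
pics
side [[597.706309786583, 0.0, 318.0959764359799], [0.0, 597.706309786583, 236.77420138721249], [0.0, 0.0, 1.0]] [[0.9568, -0.2906, 0.0103, -0.4937], [-0.1349, -0.475, -0.8696, 0.2632], [0.2576, 0.8306, -0.4937, 1.5018], [0.0, 0.0, 0.0, 1.0]]
heel_block [([339.0, 353.0, 363.0, 367.0], 0.69), ([291.0, 336.0, 308.0, 356.0], 0.63)]
mirror [([332.0, 374.0, 412.0, 407.0], 0.62), ([252.0, 377.0, 300.0, 452.0], 0.57), ([285.0, 105.0, 395.0, 301.0], 0.18)]
stand [([290.0, 105.0, 396.0, 303.0], 0.74)]
mirror_grip [([251.0, 379.0, 302.0, 449.0], 0.91), ([334.0, 370.0, 413.0, 406.0], 0.56)]
mirror_face [([333.0, 373.0, 410.0, 403.0], 0.69), ([250.0, 377.0, 300.0, 450.0], 0.58)]
pocket [([288.0, 105.0, 396.0, 302.0], 0.71)]
mark [([284.0, 109.0, 395.0, 300.0], 0.93), ([331.0, 375.0, 413.0, 404.0], 0.35)]
lens [([285.0, 108.0, 393.0, 301.0], 0.89)]
hammer [([377.0, 399.0, 492.0, 476.0], 0.73), ([285.0, 107.0, 398.0, 298.0], 0.38)]
second_shoe [([209.0, 199.0, 260.0, 244.0], 0.61)]
thread_spool [([213.0, 247.0, 228.0, 272.0], 0.8), ([291.0, 106.0, 394.0, 301.0], 0.59)]
top [[551.5231198467442,
[... 956 characters left out ...]
ints': array([ 1.07122369e+00,  1.16006170e-01,  1.44159447e+00, -3.30550256e-06,
        1.58399816e+00, -3.77955130e-02]), 'qd': array([ 6.21133496e-05,  1.07202272e-03, -2.35951394e-04,  3.56220519e-04,
       -1.69955757e-03,  7.99961960e-04]), 'effort': array([-1.24461931e-03, -7.31754041e+01, -6.32646704e+01, -2.13426420e-04,
        5.41526006e-04,  3.87096793e-05]), 'eef_pos': array([0.30074964, 0.60430658, 0.25030241]), 'ee_rot': array([ 7.77505912e-07,  2.28842616e-01,  9.73463434e-01, -3.40159515e-06]), 'wrist_force': array([-0.03338625,  0.15534397,  0.82850709]), 'ft_torque': array([-0.02652855,  0.00549644, -0.01991519]), 'gripper_force': 0.0, 'grip_width': 0.08507787106445479}
```

```bash
python3 - <<'E'
import cv2
t=cv2.imread("pics/top0.png")[140:350,150:500]; cv2.imwrite("pics/topc.png",cv2.resize(t,(800,480),interpolation=cv2.INTER_CUBIC))
t=cv2.imread("pics/side0.png")[90:460,190:500]; cv2.imwrite("pics/sidec.png",cv2.resize(t,(502,600),interpolation=cv2.INTER_CUBIC))
E
```

```text
(no output)
```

View pics/topc.png

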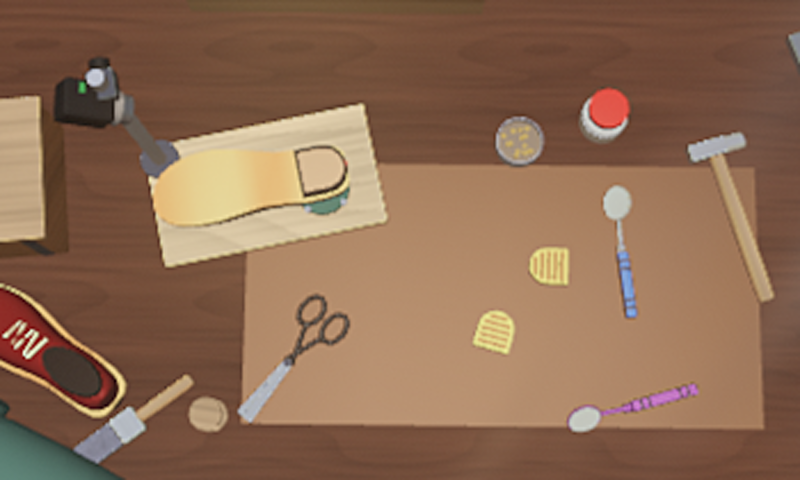

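View pics/sidec.png

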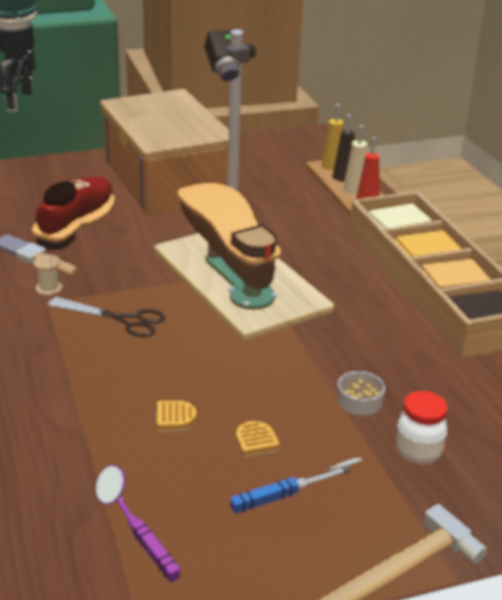

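The top view shows two heel blocks, at about (367,285) and (390,257). (367,285) is farther to the robot's left (image left = +y), so I take that one, with its round end up and straight edge down in the image. The blue mirror is at about (422,250) and the purple look-alike at (430,318). The shoe heel pocket is at about (291,215). The box at (413,192) is the mirror's glass, not a block.

```bash
cat > h.py <<'E'
import cv2,numpy as np
from scipy.optimize import minimize
from scipy.spatial.transform import Rotation as R
def cam(f): return np.array(f["camera_matrix"]),np.array(f["view"])
def proj(f,P):
    K,V=cam(f); P=np.atleast_2d(P); c=P@V[:3,:3].T+V[:3,3]; u=c@K.T; return u[:,:2]/u[:,2:]
def unproj(f,uv,z):
    K,V=cam(f); d=V[:3,:3].T@np.linalg.inv(K)@[uv[0],uv[1],1]; o=-V[:3,:3].T@V[:3,3]; return o+d*(z-o[2])/d[2]
def hull(p): return cv2.convexHull(np.float32(p)).reshape(-1,2)
def area(p): return cv2.contourArea(np.float32(p))
def symdiff(a,b): return area(a)+area(b)-2*cv2.intersectConvexConvex(np.float32(a),np.float32(b))[0]
def D(L,W,z,straight=None):   # D outline, +x straight edge
    r=W/2; t=np.linspace(np.pi/2,1.5*np.pi,25); cx=-L/2+r
    p=np.c_[cx+r*np.cos(t),r*np.sin(t)]; p=np.r_[p,[[L/2,-r],[L/2,r]]]
    return np.c_[p,np.full(len(p),z)]
BLOCK=np.r_[D(.058,.054,0),D(.058,.054,.014)]
GRIP=np.array([[x,y,z] for x in(-.05,.05) for y in(-.008,.008) for z in(0,.02)])
def place(P,x,y,yaw,z=0): return P@R.from_euler('z',yaw).as_matrix().T+[x,y,z]
def seg(f,score,thr,c,rad,k=8,allc=False):
    """hull of score>thr component near pixel c, subpixel"""
    x0,y0=int(c[0]-rad),int(c[1]-rad); s=score[y0:y0+2*rad,x0:x0+2*rad].astype(np.float32)
    b=(cv2.resize(s,None,fx=k,fy=k,interpolation=cv2.INTER_CUBIC)>thr).astype(np.uint8)
    n,l,st,ce=cv2.connectedComponentsWithStats(b,connectivity=4)
    if allc: m=np.isin(l,[i for i in range(1,n) if st[i,4]>4*k*k])
    else:
        i=1+np.argmin([np.hypot(*(ce[i]-rad*k)) if st[i,4]>20*k*k else 1e9 for i in range(1,n)]); m=l==i
    ys,xs=np.nonzero(m); h=cv2.convexHull(np.c_[xs,ys].astype(np.float32)).reshape(-1,2)
    return (h+.5)/k-.5+[x0,y0]
def fit(cost,x0,step):
    x0=np.array(x0,float); s=np.r_[[x0],x0+np.diag(step)]
    return minimize(cost,x0,method='Nelder-Mead',options=dict(initial_simplex=s,xatol=1e-5,fatol=1e-3,maxiter=600))
E
cat > meas.py <<'E'
from rig import manip
from h import *
fs=[manip.grab_frame(n) for n in("side","top")]
tiles=[]
def tile(f,c,rad,polys,size=266):
    im=f["pixels"][int(c[1])-rad:int(c[1])+rad,int(c[0])-rad:int(c[0])+rad]; k=size/(2*rad)
    a=cv2.resize(im,(size,size),interpolation=cv2.INTER_CUBIC); b=a.copy()
    for p,col in polys:
        cv2.polylines(b,[np.int32(((p-[int(c[0])-rad,int(c[1])-rad]+.5)*k-.5)*8)],True,col,1,cv2.LINE_AA,3)
    return b
S=[f["pixels"].astype(float) for f in fs]
yel=[np.minimum(s[...,1],s[...,2])-s[...,0] for s in S]
blue=[s[...,0]-s[...,2] for s in S]
for i in(0,1): print("blue max",blue[i].max())
# blocks
c=unproj(fs[1],(365.5,285.5),.01); cs=[proj(f,c)[0] for f in fs]; print("block seed",c,cs)
hb=[seg(f,y,None or 60,p,14) for f,y,p in zip(fs,yel,cs)]
for f,y,p in zip(fs,yel,cs): print("yel centre/bg",y[int(p[1]),int(p[0])],y[int(p[1])-13,int(p[0])],y[int(p[1]),int(p[0])+12])
rb=min((fit(lambda q:sum(symdiff(h,hull(proj(f,place(BLOCK,*q)))) for f,h in zip(fs,hb)),[c[0],c[1],w],[.004,.004,.2]) for w in(2.8,3.3)),key=lambda r:r.fun)
print("block",rb.x,rb.fun,[area(h) for h in hb])
# mirror grip
c=unproj(fs[1],(425,265),.01); cm=[proj(f,c)[0] for f in fs]
hm=[seg(f,b,20,p,30,allc=True) for f,b,p in zip(fs,blue,cm)]
rm=fit(lambda q:sum(symdiff(h,hull(proj(f,place(GRIP,*q)))) for f,h in zip(fs,hm)),[c[0],c[1],.1],[.005,.005,.1])
print("mirror",rm.x,rm.fun,[area(h) for h in hm])
# pocket: pale floor
pc=unproj(fs[1],(150+322*350/800,140+172*210/480),.147); cp=[proj(f,pc)[0] for f in fs]; print("pocket seed",pc,cp)
Fl=D(.062,.058,.145);Mo=D(.067,.063,.150)
def vis(f,q):
    a,b=[hull(proj(f,place(P,q[0],q[1],q[2]+np.pi/2))) for P in(Fl,Mo)]
    return cv2.intersectConvexConvex(a,b)[1].reshape(-1,2)
br=[s.sum(2)/3 for s in S]
for b,p in zip(br,cp): print("bright",b[int(p[1]),int(p[0])-14:int(p[0])+15].astype(int),b[int(p[1])-14:int(p[1])+15,int(p[0])].astype(int))
hp=[seg(f,b,100,p,18) for f,b,p in zip(fs,br,cp)]
rp=fit(lambda q:sum(symdiff(h,vis(f,q)) for f,h in zip(fs,hp)),[pc[0],pc[1],.157],[.004,.004,.1])
print("pocket",rp.x,rp.fun,[area(h) for h in hp])
x,y,w=rp.x; so=place(np.array([[0,.02,0]]),x,y,w)[0]
q=lambda p:place(np.array([p]),so[0],so[1],w)
print("stand",so,"mark px",[proj(f,q([0,-.055,.134]))[0] for f in fs],"lens px",[proj(f,q([.07,.2,.36]))[0] for f in fs])
G,Rd=(0,255,0),(255,0,255)
row=[]
for i,f in enumerate(fs):
    row.append(np.hstack([tile(f,cs[i],16,[(hb[i],G),(hull(proj(f,place(BLOCK,*rb.x))),Rd)]),
     tile(f,cm[i],45,[(hm[i],G),(hull(proj(f,place(GRIP,*rm.x))),Rd)]),
     tile(f,cp[i],22,[(hp[i],G),(vis(f,rp.x),Rd)])]))
cv2.imwrite("pics/fit1.png",np.vstack(row))
np.savez("m.npz",b=rb.x,m=rm.x,p=rp.x)
E
python3 meas.py
```

```text
blue max 140.0
blue max 108.0
block seed [ 0.4135003  -0.14691863  0.01      ] [array([295.80780583, 345.12114559]), array([365.5, 285.5])]
yel centre/bg 80.0 33.0 79.0
yel centre/bg 76.0 33.0 32.0
block [ 0.41925203 -0.14630438  2.87779118] 106.13827803079039 [336.8828125, 249.1171875]
mirror [ 0.49187827 -0.34768179  0.14325572] 111.57693273993209 [435.2109375, 136.4296875]
pocket seed [0.62603463 0.10526554 0.147     ] [array([345.25103545, 237.10991286]), array([290.875, 215.25 ])]
bright [167 127  74  53  58  80 112 138 152 158 160 161 160 160 160 161 160 160
 160 161 160 160 161 160 160 160 157 143 111] [177 182 185 186 186 179 151 107 107 143 158 160 161 160 160 160 160 151
 116  73  52  51  51  51  56  98 144 143 116]
bright [187 188 192 201 131 113 179 189 186 186 185 186 186 186 186 186 186 186
 186 186 186 187 191 187 116  86 176 185 180] [187 202 154  83 168 190 185 186 185 185 185 185 186 186 186 186 186 186
 186 189 196 159  58  54 189 193 115 101 121]
pocket [ 0.60726086  0.08194041 -0.2680253 ] 1612.4633125534747 [814.125, 1287.015625]
stand [0.61255742 0.10122632 0.        ] mark px [array([342.24860914, 252.59568126]), array([308.38807592, 224.70053528])] lens px [array([363.15589259, 140.83097702]), array([228.44935051, 161.96292621])]
```

View pics/fit1.png

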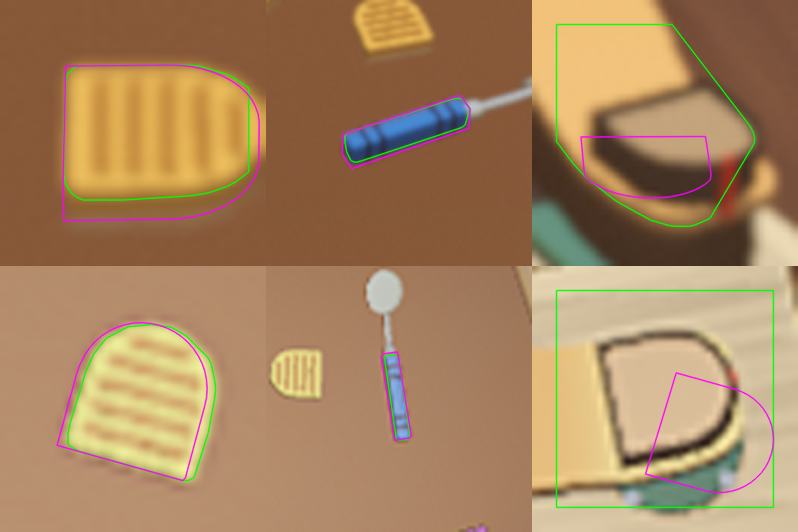

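The block fit is roughly right, but the shaded side wall biases it. The pocket segmentation bled into the sole. I'll refine both on saved frames, and move the arm above the block in the same step.

```bash
cat > meas2.py <<'E'
from h import *
import pickle
exec(open("meas.py").read().split("S=[")[0].split("tiles=[]")[1])
S=[f["pixels"].astype(float) for f in fs]
def cdist(s,c,r=1): 
    x,y=np.int32(np.round(c)); m=np.median(s[y-r:y+r+1,x-r:x+r+1].reshape(-1,3),axis=0); return -np.linalg.norm(s-m,axis=2)
def both(name,h,model,x0,step):
    for idx in([0],[1],[0,1]):
        r=fit(lambda q:sum(symdiff(h[i],model(fs[i],q)) for i in idx),x0,step); print(name,idx,np.round(r.x,4),round(r.fun,1))
    return r
yel=[np.minimum(s[...,1],s[...,2])-s[...,0] for s in S]
TOP=D(.058,.054,.014)
cs=[proj(f,[.419,-.146,.014])[0] for f in fs]
hb=[seg(f,y,t,p,18) for f,y,p,t in zip(fs,yel,cs,(55,52))]
mb=lambda f,q:hull(proj(f,place(TOP,*q)))
rb=both("block",hb,mb,[.419,-.146,2.88],[.004,.004,.1])
blue=[s[...,0]-s[...,2] for s in S]
cm=[proj(f,[.492,-.348,.01])[0] for f in fs]
hm=[seg(f,b,15,p,30,allc=True) for f,b,p in zip(fs,blue,cm)]
mm=lambda f,q:hull(proj(f,place(GRIP,*q)))
rm=both("mirror",hm,mm,[.492,-.348,.14],[.005,.005,.1])
Fl=D(.062,.058,.145);Mo=D(.067,.063,.150)
def vis(f,q):
    a,b=[hull(proj(f,place(P,q[0],q[1],q[2]+np.pi/2))) for P in(Fl,Mo)]
    return cv2.intersectConvexConvex(a,b)[1].reshape(-1,2)
cp=[np.array([348.,235.]),np.array([290.9,215.2])]
hp=[seg(f,cdist(s,p),t,p,22) for f,s,p,t in zip(fs,S,cp,(-75,-75))]
rp=both("pocket",hp,vis,[.626,.105,.157],[.004,.004,.05])
x,y,w=rp.x; so=place(np.array([[0,.02,0]]),x,y,w)[0]
q=lambda p:place(np.array([p]),so[0],so[1],w)
mk=[proj(f,q([0,-.055,.134]))[0] for f in fs]; ln=[proj(f,q([.07,.2,.36]))[0] for f in fs]
print("stand",so,mk,ln)
G,Rd=(0,255,0),(255,0,255)
row=[]
for i,f in enumerate(fs):
    row.append(np.hstack([tile(f,cs[i],16,[(hb[i],G),(mb(f,rb.x),Rd)],200),
     tile(f,cm[i],45,[(hm[i],G),(mm(f,rm.x),Rd)],200),
     tile(f,cp[i],22,[(hp[i],G),(vis(f,rp.x),Rd),(mk[i]+[[-1,0],[1,0],[0,1]],(255,255,0))],200),
     tile(f,ln[i],25,[(ln[i]+[[-1,0],[1,0],[0,1]],(255,255,0))],200)]))
cv2.imwrite("pics/fit2.png",np.vstack(row))
np.savez("m.npz",b=rb.x,m=rm.x,p=rp.x)
E
python3 - <<'E'
from rig import manip
import pickle
fs=[manip.grab_frame(n) for n in("side","top")]; pickle.dump([{k:f[k] for k in("pixels","camera_matrix","view")} for f in fs],open("f0.pkl","wb"))
from h import *
exec("fs=pickle.load(open('f0.pkl','rb'))\n"+open("meas2.py").read().replace('exec(open("meas.py")','exec(open("meas.py")'))
x,y,w=rb.x
# tool: z down, tool y along block y; choose half turn
for a in(w,w+np.pi):
    qt=(R.from_euler('z',a)*R.from_euler('x',np.pi)).as_quat(); qt=qt[[3,0,1,2]]
    print(a,manip.inverse_kinematics([x,y,.12],qt))
E
```

```text
block [0] [ 0.4195 -0.1534  2.9488] 68.6
block [1] [ 0.4181 -0.1496  2.871 ] 22.7
block [0, 1] [ 0.4189 -0.1499  2.9032] 93.1
mirror [0] [ 0.4934 -0.3459  0.1743] 64.5
mirror [1] [ 0.4909 -0.3488  0.0906] 28.7
mirror [0, 1] [ 0.4922 -0.3476  0.1391] 102.4
pocket [0] [0.6359 0.1077 0.1831] 9.5
pocket [1] [0.6332 0.1073 0.2236] 7.4
pocket [0, 1] [0.6341 0.1076 0.2167] 29.4
stand [0.6297542  0.12713511 0.        ] [array([354.14199871, 245.86465709]), array([300.9236566 , 211.64471758])] [array([331.16264501, 136.15127629]), array([205.9080716 , 187.62973826])]
2.9032398990111705 [-0.40095054 -0.34411822  2.0756886   0.          1.41002227 -1.73339411]
6.044832552600964 [-4.00950542e-01 -3.44118215e-01  2.07568860e+00 -4.44089210e-16
  1.41002227e+00  1.40819854e+00]
```

View pics/fit2.png

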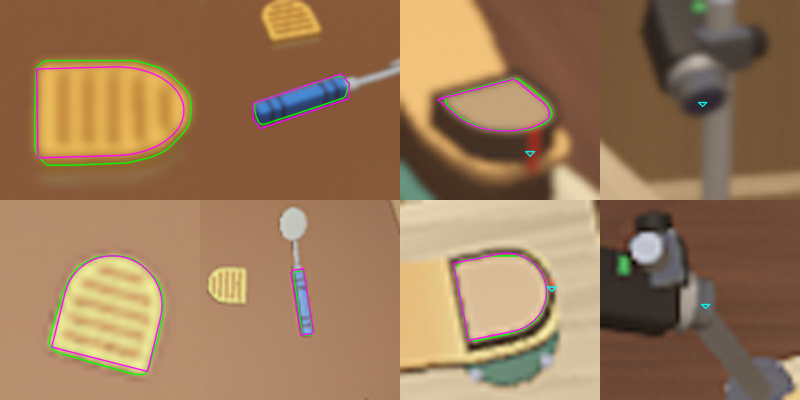

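The fits agree with the pictures: the pocket outline, red mark and lens predictions all land on their features, and the stand yaw is about 0.217. The block choice is confirmed in the close crop. Next I reach for it and find the bench with a guarded touch.

```bash
cat >> h.py <<'E'
def down(a): return (R.from_euler('z',a)*R.from_euler('x',np.pi)).as_quat()[[3,0,1,2]]
E
python3 - <<'E'
from rig import manip
from h import *
b=[.4185,-.150,2.88]; q=down(b[2])
manip.goto([b[0],b[1],.10],q); manip.gripper_to(.068,40)
manip.move_linear([b[0],b[1],.045],feed=.15)
print(manip.read_state()["wrist_force"])
hit=manip.move_linear([b[0],b[1],.008],feed=.02,guard=4)
s=manip.read_state(); print(hit,s["eef_pos"],s["wrist_force"],s["time_s"],s["grip_width"])
E
```

```text
[ 0.53121925 -0.16780481  0.58447596]
True [ 0.41852179 -0.15000197  0.01184065] [-2.27988627  0.69312642  7.4698427 ] 6.4667 0.0680497055228835
```

```bash
python3 - <<'E'
from rig import manip
from h import *
import pickle
manip.move_linear([.4185,-.150,.022],feed=.08)
manip.gripper_to(.040,30)
s=manip.read_state(); print(s["eef_pos"],s["wrist_force"],s["grip_width"],s["gripper_force"])
manip.move_linear([.4185,-.150,.10],feed=.12)
p=np.load("m.npz")["p"]; q=down(p[2]+np.pi/2)
manip.goto([p[0],p[1],.26],q)
s=manip.read_state(); print(s["eef_pos"],s["wrist_force"],s["grip_width"],s["gripper_force"],s["joints"],s["time_s"])
fs=[manip.grab_frame(n) for n in("side","top")]; pickle.dump([{k:f[k] for k in("pixels","camera_matrix","view")} for f in fs],open("f1.pkl","wb"))
ts=[]
for f in fs:
    c=proj(f,[p[0],p[1],.247])[0].astype(int); print(c)
    ts.append(cv2.resize(f["pixels"][c[1]-50:c[1]+50,c[0]-50:c[0]+50],(400,400),interpolation=cv2.INTER_CUBIC))
cv2.imwrite("pics/held.png",np.hstack(ts))
E
```

```text
[ 0.4185041  -0.15001132  0.02209077] [-1.89042536  1.1447208   5.16318248] 0.052992743754779095 31.351209729909897
[0.6338033  0.10705066 0.25922918] [ 0.37654716  0.43814967 -1.21118669] 0.05247341028428127 31.544862315058708 [ 1.27713131e-01  4.46923126e-02  1.50278107e+00 -1.71186844e-04
  1.59519699e+00 -8.94085862e-02] 9.2667
[348 204]
[288 205]
```

View pics/held.png

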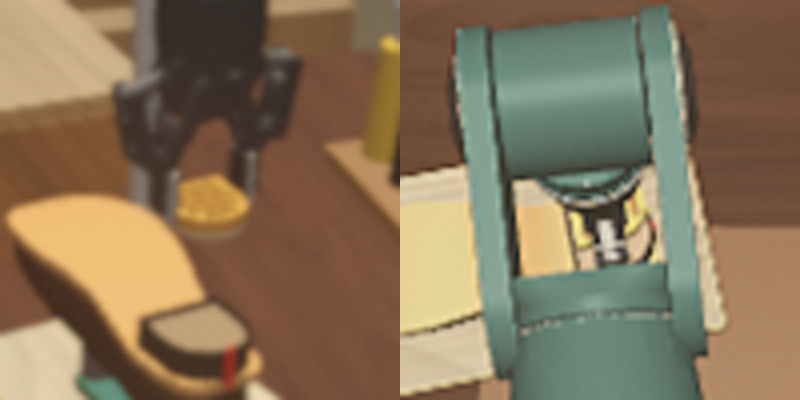

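```bash
python3 - <<'E'
from h import *
import pickle
f=pickle.load(open("f1.pkl","rb"))[0]; s=f["pixels"].astype(float); yel=np.minimum(s[...,1],s[...,2])-s[...,0]
p=np.load("m.npz")["p"]; TOP=D(.058,.054,.014)
c=proj(f,[p[0],p[1],.251])[0]; w=p[2]+np.pi/2
out=[]
for thr in(45,55,65):
    h=seg(f,yel,thr,c+[3,0],22)
    r=fit(lambda q:symdiff(h,hull(proj(f,place(TOP,*q,z=.2372)))),[*p[:2],w],[.004,.004,.1])
    r2=fit(lambda q:symdiff(h,hull(proj(f,place(TOP,q[0],q[1],w,z=.2372)))),p[:2],[.004,.004])
    print(thr,r.x,r.fun,r2.x,r2.fun,area(h))
    P=[(h,(0,255,0)),(hull(proj(f,place(TOP,*r.x,z=.2372))),(255,0,255)),(hull(proj(f,place(TOP,*p[:2],w,z=.2372))),(255,255,0))]
    x0,y0=int(c[0])-22,int(c[1])-22; k=6
    a=cv2.resize(f["pixels"][y0:y0+44,x0:x0+44],None,fx=k,fy=k,interpolation=cv2.INTER_CUBIC)
    for q,col in P: cv2.polylines(a,[np.int32(((q-[x0,y0]+.5)*k-.5)*8)],True,col,1,cv2.LINE_AA,3)
    out.append(a)
cv2.imwrite("pics/heldfit.png",np.hstack(out))
E
```

```text
45 [0.63334929 0.09474349 1.50357541] 66.4854682944715 [0.6345706  0.09741078] 69.69874795293435 200.7421875
55 [0.63366346 0.09858734 1.67861202] 47.46264072181657 [0.63453304 0.09936256] 48.71300050150603 172.53125
65 [0.63359933 0.10102629 1.75600605] 37.86949968407862 [0.63388709 0.10120303] 38.168720178771764 152.640625
```

View pics/heldfit.png

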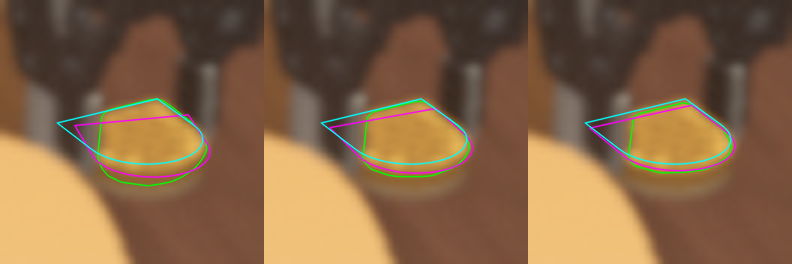

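The held block matches the predicted outline to about 1 px. Next I lower it to just above the pocket and check the relative alignment.

```bash
python3 - <<'E'
from rig import manip
from h import *
import pickle
P=[.635,.108]; w=.207
q=down(w+np.pi/2)
manip.goto([*P,.20],q); manip.move_linear([*P,.177],feed=.06); manip.dwell(.3)
s=manip.read_state(); e=s["eef_pos"]; print(e,s["wrist_force"],s["time_s"])
f=manip.grab_frame("side"); pickle.dump({k:f[k] for k in("pixels","camera_matrix","view")},open("f2.pkl","wb"))
f0=pickle.load(open("f0.pkl","rb"))[0]
c=proj(f,[*P,.155])[0]; x0,y0=int(c[0])-22,int(c[1])-22; k=9; G=lambda p:np.int32(((p-[x0,y0]+.5)*k-.5)*8)
a=[cv2.resize(g["pixels"][y0:y0+44,x0:x0+44],None,fx=k,fy=k,interpolation=cv2.INTER_CUBIC) for g in(f,f0)]
zb=e[2]-.022
for im in a:
  for L,W,z,x,y,yaw,col in((.058,.054,zb,e[0],e[1],w,(255,255,0)),(.058,.054,zb+.014,e[0],e[1],w,(255,255,0)),(.067,.063,.150,*np.load("m.npz")["p"],(255,0,255))):
    cv2.polylines(im,[G(proj(f,place(D(L,W,z),x,y,yaw+np.pi/2)))],True,col,1,cv2.LINE_AA,3)
cv2.imwrite("pics/above.png",np.hstack(a))
E
```

```text
[0.63509567 0.10801108 0.1773218 ] [-0.08104137  1.23282899 -0.97126615] 10.55
```

View pics/above.png

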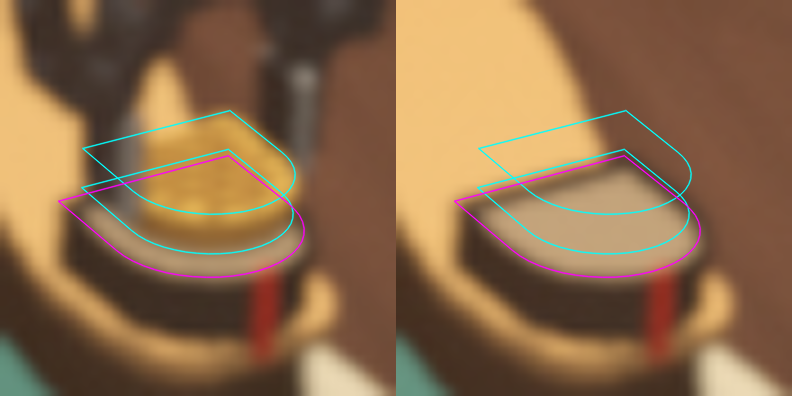

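```bash
python3 - <<'E'
from rig import manip
from h import *
P=[.6348,.109]
manip.move_linear([*P,.176],feed=.03)
s=manip.read_state(); f0=s["wrist_force"]
hit=manip.move_linear([*P,.162],feed=.012,guard=5)
s=manip.read_state(); print(hit,s["eef_pos"],s["wrist_force"]-f0,s["ft_torque"],s["time_s"],s["grip_width"])
E
```

```text
True [0.63512215 0.10919872 0.16723531] [3.2938859  2.03313872 2.85509873] [ 0.15118521 -0.48605176  0.09682206] 11.6083 0.0529787447083706
```

```bash
python3 - <<'E'
from rig import manip
from h import *
def st(t):
    s=manip.read_state(); print(t,np.round(s["eef_pos"],4),np.round(s["wrist_force"],2),round(s["time_s"],2)); return s
P=[.6363,.1098]
manip.move_linear([*P,.1675],feed=.02); st("shift")
hit=manip.move_linear([*P,.160],feed=.01,guard=5); st(hit)
E
```

```text
shift [0.6362 0.1098 0.1672] [ 0.13  0.41 -0.54] 11.86
True [0.6362 0.1098 0.1672] [0.41 0.33 5.32] 12.12
```

Contact is now a pure vertical force at the expected floor height, so I release, retreat and look.

```bash
python3 - <<'E'
from rig import manip
from h import *
import pickle
manip.gripper_to(.066,30)
manip.move_linear([.6363,.1098,.26],feed=.15)
manip.goto([.46,-.20,.25],down(np.pi/2))
fs=[manip.grab_frame(n) for n in("side","top")]; pickle.dump([{k:f[k] for k in("pixels","camera_matrix","view")} for f in fs],open("f3.pkl","wb"))
print(manip.read_state()["time_s"])
p=np.load("m.npz")["p"]; TOP=D(.058,.054,.159)
hs=[];ts=[]
for f,t in zip(fs,(55,52)):
    s=f["pixels"].astype(float); c=proj(f,[p[0],p[1],.159])[0]
    x0,y0=int(c[0])-22,int(c[1])-22; k=9; G=lambda p:np.int32(((p-[x0,y0]+.5)*k-.5)*8)
    a=cv2.resize(f["pixels"][y0:y0+44,x0:x0+44],None,fx=k,fy=k,interpolation=cv2.INTER_CUBIC)
    for z,L,W in((.145,.058,.054),(.159,.058,.054),(.15,.067,.063)): cv2.polylines(a,[G(proj(f,place(D(L,W,z),p[0],p[1],p[2]+np.pi/2)))],True,(255,255,0) if L<.06 else (255,0,255),1,cv2.LINE_AA,3)
    ts.append(a)
    for th in(t,):
        m=(s[...,0]<150)
cv2.imwrite("pics/seated.png",np.hstack(ts))
# mirror glass: candidate seg in f0
for f in pickle.load(open("f0.pkl","rb")):
    s=f["pixels"].astype(float); sat=-(s[...,2]-s[...,0])   # grey vs brown
    m=np.load("m.npz")["m"]; c=proj(f,place(np.array([[.125,0,.0225]]),m[0],m[1],.12))[0]
    h=seg(f,sat,-32,c,14); print("glass",c,h.mean(0),h.min(0),h.max(0))
E
```

```text
14.6167
glass [402.05055171 375.41792719] [403.73863636 376.26136364] [387.5625 371.9375] [412.1875 385.3125]
glass [419.15575897 227.51788078] [419.4175 226.3975] [413.6875 220.8125] [425.6875 240.4375]
```

View pics/seated.png

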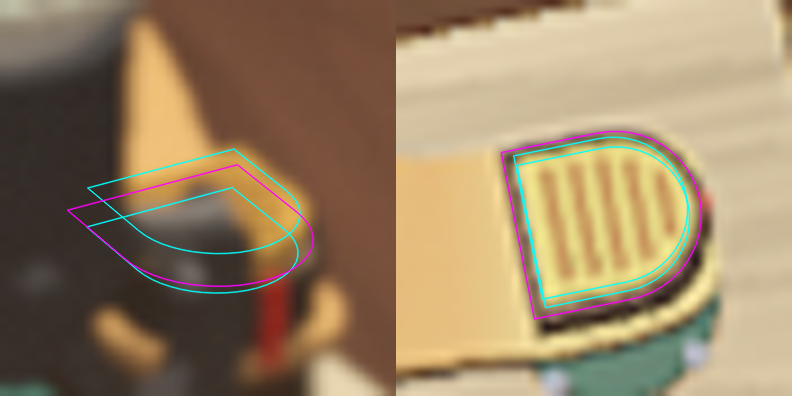

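The top view shows the block seated centrally inside the rim, straight edge to the toe. The gripper hides it in the side view, so I'll check that later. Now I plan the mirror poses.

```bash
cat > plan.py <<'E'
from h import *
MG=np.array([.4918,-.348]); MY=.11; ZG=.0225
PK=np.array([.6365,.1095,.145]); W=.212; RS=R.from_euler('z',W).as_matrix()
MARK=PK+RS@[0,-.035,-.011]; MARK[2]=.134
LENS=MARK+RS@[.070,.255,.226]; SIGHT=MARK+.177*(LENS-MARK); M=MARK+RS@[0,-.09,0]
n=(SIGHT-M)/np.linalg.norm(SIGHT-M)
def Rm(phi):
    xh=np.cross(n,[0,0,1]); xh/=np.linalg.norm(xh)
    x=R.from_rotvec(n*phi).apply(xh)
    # body basis: x, n_b=(0,c,s), t_b = x cross n_b
    c,s=np.cos(np.radians(40)),np.sin(np.radians(40))
    A=np.c_[[1,0,0],[0,c,s],np.cross([1,0,0],[0,c,s])]; B=np.c_[x,n,np.cross(x,n)]
    return B@A.T
FACE=np.array([.125,0,.0225])
def tool(phi,flip,off=np.zeros(3)):
    Q=Rm(phi); p=M+off-Q@(FACE-[0,0,ZG])
    T=R.from_matrix(Q)*R.from_euler('z',np.pi*flip)*R.from_euler('x',np.pi)
    return p,T.as_quat()[[3,0,1,2]],Q
E
python3 - <<'E'
from rig import manip
from plan import *
print("M",M,"n",n,"mark",MARK)
for fl in(0,1):
    print(fl,"pick",np.round(manip.inverse_kinematics([*MG,ZG],down(MY+np.pi*fl)),2))
    for phi in(-.6,-.3,0,.3,.6):
        p,q,Q=tool(phi,fl); j=manip.inverse_kinematics(p,q); print(phi,np.round(p,3),"x",np.round(Q[:,0],2),"z",np.round(Q[:,2],2),None if j is None else np.round(j,2))
E
```

```text
M [ 0.66280194 -0.0127015   0.134     ] n [-0.11536954  0.95223022  0.28274985] mark [0.64386454 0.07528358 0.134     ]
0 pick [-0.66  0.12  1.83 -0.    1.2   0.8 ]
-0.6 [ 0.558 -0.005  0.066] x [ 0.84 -0.06  0.54] z [-0.48  0.38  0.79] [ 0.17 -0.24  2.19 -0.67  0.83  2.28]
-0.3 [ 0.543 -0.017  0.099] x [0.96 0.03 0.28] z [-0.27  0.38  0.88] [ 0.13 -0.21  2.06 -0.48  1.1   1.9 ]
0 [ 0.539 -0.028  0.134] x [0.99 0.12 0.  ] z [-0.05  0.4   0.92] [ 0.1  -0.13  1.91 -0.42  1.37  1.64]
0.3 [ 0.546 -0.037  0.169] x [ 0.94  0.2  -0.28] z [0.18 0.43 0.88] [ 0.09  0.    1.74 -0.43  1.63  1.42]
0.6 [ 0.563 -0.045  0.202] x [ 0.8   0.26 -0.54] z [0.38 0.49 0.79] [ 0.09  0.15  1.57 -0.49  1.87  1.21]
1 pick [-0.66  0.12  1.83  0.    1.2  -2.34]
-0.6 [ 0.558 -0.005  0.066] x [ 0.84 -0.06  0.54] z [-0.48  0.38  0.79] [ 0.17 -0.24  2.19 -0.67  0.83 -0.86]
-0.3 [ 0.543 -0.017  0.099] x [0.96 0.03 0.28] z [-0.27  0.38  0.88] [ 0.13 -0.21  2.06 -0.48  1.1  -1.24]
0 [ 0.539 -0.028  0.134] x [0.99 0.12 0.  ] z [-0.05  0.4   0.92] [ 0.1  -0.13  1.91 -0.42  1.37 -1.5 ]
0.3 [ 0.546 -0.037  0.169] x [ 0.94  0.2  -0.28] z [0.18 0.43 0.88] [ 0.09  0.    1.74 -0.43  1.63 -1.72]
0.6 [ 0.563 -0.045  0.202] x [ 0.8   0.26 -0.54] z [0.38 0.49 0.79] [ 0.09  0.15  1.57 -0.49  1.87 -1.93]
```

```bash
python3 - <<'E'
from rig import manip
from plan import *
def st(t):
    s=manip.read_state(); print(t,np.round(s["eef_pos"],4),np.round(s["wrist_force"],2),round(s["grip_width"],4),round(s["time_s"],2)); return s
q=down(MY)
manip.goto([*MG,.10],q); manip.gripper_to(.045,60)
manip.move_linear([*MG,.045],feed=.15)
print(manip.move_linear([*MG,ZG],feed=.06,guard=6)); st("down")
manip.gripper_to(.008,60); st("grip")
manip.move_linear([*MG,.16],feed=.15); st("lift")
p,qq,_=tool(0,0,RS@[0,-.07,.08]); manip.goto(p,qq); st("via")
p,qq,_=tool(0,0); manip.move_linear(p,feed=.1); manip.dwell(.4); st("final")
print(p)
import pickle
fs=[manip.grab_frame(n) for n in("side","top")]; pickle.dump([{k:f[k] for k in("pixels","camera_matrix","view")} for f in fs],open("f4.pkl","wb"))
ts=[]
for f in fs:
    c=proj(f,M)[0].astype(int); print(c, proj(f,M)[0])
    a=cv2.resize(f["pixels"][c[1]-33:c[1]+33,c[0]-33:c[0]+33],(400,400),interpolation=cv2.INTER_CUBIC)
    x=np.cross(n,[0,0,1]);x/=np.linalg.norm(x);y=np.cross(n,x);t=np.linspace(0,6.28,40)[:,None]
    C=proj(f,M+.024*(np.cos(t)*x+np.sin(t)*y)); cv2.polylines(a,[np.int32(((C-c+33+.5)*400/66-.5)*8)],True,(255,0,255),1,cv2.LINE_AA,3)
    ts.append(a)
cv2.imwrite("pics/mir.png",np.hstack(ts))
E
```

```text
False
down [ 0.4917 -0.3479  0.0223] [0.13 0.94 0.46] 0.045 17.16
grip [ 0.4921 -0.3482  0.0231] [-1.32 -0.08  4.23] 0.0146 17.53
lift [ 0.4914 -0.3478  0.1588] [ 0.52  0.38 -1.26] 0.0141 18.6
via [ 0.5533 -0.0969  0.2134] [-0.2  -0.22 -0.83] 0.0144 19.63
final [ 0.5387 -0.0278  0.1341] [-0.05 -0.26 -0.2 ] 0.0146 21.25
[ 0.53870941 -0.02773621  0.134     ]
[372 260] [372.61405088 260.49009141]
[327 205] [327.20794189 205.62791386]
```

View pics/mir.png

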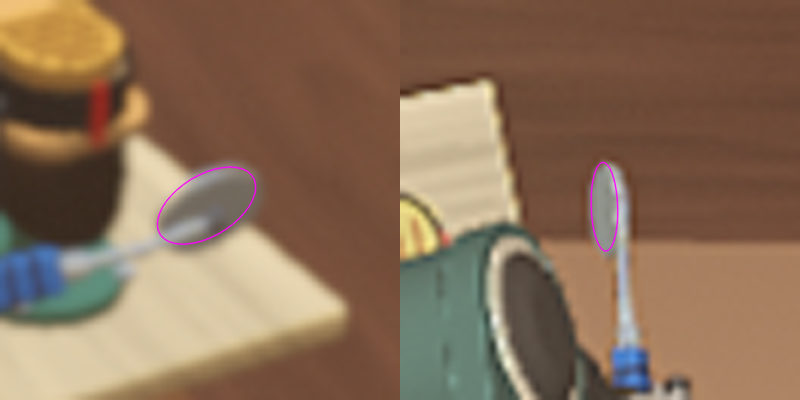

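The mirror sits where predicted (side view glass at about (372.6,260), top view at about (327.5,205.6)), within about 1 mm. My last picture checks the block seating in the side view, now unobstructed, and the whole scene.

```bash
python3 - <<'E'
from plan import *
import pickle
f,t=pickle.load(open("f4.pkl","rb")); c=proj(f,[*PK[:2],.155])[0]; x0,y0=int(c[0])-22,int(c[1])-22; k=9
a=cv2.resize(f["pixels"][y0:y0+44,x0:x0+44],None,fx=k,fy=k,interpolation=cv2.INTER_CUBIC); b=a.copy()
for L,Wd,z,col in((.058,.054,.159,(255,255,0)),(.067,.063,.15,(255,0,255))):
    cv2.polylines(b,[np.int32(((proj(f,place(D(L,Wd,z),PK[0],PK[1],W+np.pi/2))-[x0,y0]+.5)*k-.5)*8)],True,col,1,cv2.LINE_AA,3)
cv2.imwrite("pics/last.png",np.vstack([np.hstack([b,a]),cv2.resize(t["pixels"][160:340,120:500],(792,200))])) 
E
```

```text
(no output)
```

View pics/last.png

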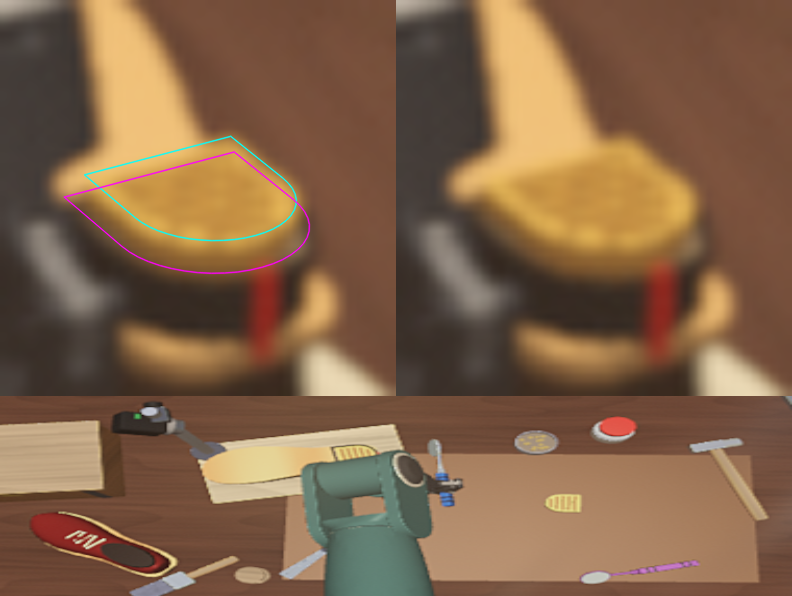

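The block lies level with its tread at the predicted seated height, and everything else is where it was. The wrist force is about 0, so nothing is touching. I hand in.

```bash
python3 -c "
from rig import manip
s=manip.read_state();print(s['eef_pos'],s['grip_width'],s['gripper_force'],s['time_s']);print(manip.hand_in())"
```

```text
[ 0.53872511 -0.02776425  0.13405876] 0.014809924142602968 59.00898456573486 21.35
the job is handed in; nothing more can be done
None
```

The job is handed in at 21 s: the heel block lies flat in the pocket, and the blue mirror is held steady about 9 cm behind the mark, within about 1 mm of its planned place in both camera views; its aim at the lens was planned from measured positions, not checked from the bench camera.

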